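# Set the stop bar, then hold the spoon box flap at its balance point

### The job

With the spoon box's flap still shut, lower the loose bamboo bar (do not drop it) into the forks of the two posts behind the box so that it bridges both as a stop, and let go of it. Then swing the flap steadily up to its balance point, upright over its hinge, never letting it drop or tip back towards the bar, and finish while still holding it there, so that someone can take a teaspoon. Leave the teapot, caddy and cups where they stand.

Things in the scene. Friction and masses are not known exactly. Their poses are not given: they have to be found in the camera images.
- box: Fixed bamboo spoon box on a plinth, on the fixed walnut board (15 mm thick). Origin: plinth underside below the middle of the box; x to its rear (away from the robot), y left along the hinge, z up. Box 120 (x) x 180 (y) mm, rim at z 60. Plinth 10 mm thick, x -62 to 138, y +-115. Two posts (14 mm thick in y, 46 in x) stand behind it at x 115, y -105 and +105, forked at the top.
- cradle_mid (a point): Midway between the two forks, where the seated bar's centre is: box frame (115, 0, 140) mm, axes as the box. The forks are V-shaped, open upward: flat floors at z 131 mm, 23 mm wide in x; cheeks flare to 38 mm and end at z 152. Between the posts, under the bar's middle, is free space for fingers.
- bar: Loose square bamboo bar, 18 x 280 x 18 mm, about 65 g (varies), at first lying on the white counter top (z = 0) left or right of the walnut board. Origin: its centre; y along its length, z up. Either end may go either way.
- flap (a joint): Angle of the bamboo flap (the box's lid), rad: 0 shut and level, growing as its front edge swings up and to the rear; 1.571 = upright, its balance point (centre of mass straight over the hinge). Unheld it falls shut below that and open beyond it, onto the bar at about 2.1 (stop at 2.6). Nearly free hinge, 0.003 N m friction; flap about 0.18 kg (varies). It swings between the posts.
- flap_hinge (a point): Middle of the flap's hinge line, which runs along the box's y: box frame (60, 0, 65) mm. Axes as the box; it does not turn with the flap. The flap's panel is 8 mm thick, 176 mm wide and ends 120 mm from this line.
- flap_rod (a point): Middle of the flap's round aluminium rod handle, 10 mm thick, along the hinge direction, 165 mm from the hinge line in the flap's mid-plane. 100 mm free between its end arms; 40 mm gap to the panel for a finger. Shut: in front of the box, 80 mm above the counter, free below; upright: 165 mm above the hinge. The rod can turn between the fingers: a gripper pointing down need not tilt in the swing.
- teapot: Clear glass teapot with a bamboo lid, 112 mm across, 110 mm high, spout and handle along its y, standing loose on the serving board about 227 mm behind the middle of the box. Origin: centre of its underside. Leave alone.
- caddy: Aluminium caddy, 84 mm across, 123 mm high with its knob, standing loose on the counter at the side of the board where the bar is not. Origin: centre of its underside. Leave alone.
- cup_a: Small ceramic cup, 64 mm across, 55 mm high, loose on the board's rear part, left. Origin: centre of its underside. Leave alone.
- cup_b: Small ceramic cup, 64 mm across, 55 mm high, loose on the board's rear part, right. Origin: centre of its underside. Leave alone.

How it is judged:
On the way, in this order (a step that is already met when the one before it is completed fails the run):
1. the bar is lowered into both forks while still held, the flap shut (x of bar in the frame of cradle_mid between -0.012 and 0.012 m and y of bar in the frame of cradle_mid between -0.03 and 0.03 m and z of bar in the frame of cradle_mid between -0.012 and 0.012 m and angle between the y axis of bar and the y axis of box, either way round below 0.1 rad and contact force between the fingers and bar above 0.3 N and value of joint flap below 0.15 rad), for 0.05 s.
2. the bar rests in both forks, let go, the flap still shut (x of bar in the frame of cradle_mid between -0.007 and 0.007 m and y of bar in the frame of cradle_mid between -0.03 and 0.03 m and z of bar in the frame of cradle_mid between -0.005 and 0.005 m and angle between the y axis of bar and the y axis of box, either way round below 0.06 rad and linear speed of bar below 0.03 m/s and contact force between the fingers and bar below 0.05 N and value of joint flap below 0.15 rad), for 0.2 s.
At the end, for the whole second after the job is handed in: Fingers hold the flap still (over 0.3 N, under 0.1 rad/s) within 0.1 rad of upright (1.571), clear of the bar; the untouched bar rests in both forks: centre within 7 mm fore-aft, 30 mm sideways, 5 mm in height of cradle_mid, within 0.06 rad of the hinge direction (value of joint flap between 1.471 and 1.671 rad and velocity of joint flap between -0.1 and 0.1 rad/s and contact force between the fingers and flap above 0.3 N and contact force between flap and bar below 0.1 N and contact force between the fingers and bar below 0.05 N and x of bar in the frame of cradle_mid between -0.007 and 0.007 m and y of bar in the frame of cradle_mid between -0.03 and 0.03 m and z of bar in the frame of cradle_mid between -0.005 and 0.005 m and angle between the y axis of bar and the y axis of box, either way round below 0.06 rad and linear speed of bar below 0.03 m/s); the arm keeps its last pose, push and grip.
It fails at once if the flap tips back more than 0.3 rad beyond upright (value of joint flap above 1.871 rad).
It fails at once if the flap is flung or drops (faster than 3 rad/s) (velocity of joint flap above 3 rad/s or velocity of joint flap below -3 rad/s).
It fails at once if the teapot, caddy or a cup is shifted more than 30 mm or tipped (distance of any of teapot, caddy, cup_a, cup_b from where it was at the start of the episode above 0.03 m or angle between any of teapot, caddy, cup_a, cup_b's own z axis and vertical above 0.3 rad).
It also fails if it takes over 64 s, if anything falls off the work surface, if the arm or the gripper's body presses on something with over 40 N, if the wrist force passes 120 N, or if a joint passes its speed limit or range.

### The arm

A 7-joint arm with a two-finger parallel gripper is mounted at the origin on the work surface. World frame = base frame: x ahead of the robot, y to its left, z up, the work surface at z = 0. Lengths are in m, angles in rad, forces in N, time in s.
With the tool pointing down it reaches from about 0.425 to 1.025 m from the base axis. Payload 9.4 kg.
Tool frame: the origin (TCP) lies at the very end of the fingers, on their centre line; the grasp point (between the pads) lies 19 mm behind it; z points along the fingers, y is the line along which they close (so a half turn about z gives the same grasp; the last joint's range is limited). The gripper opens to 93 mm and grips with 3 to 60 N. Pads are 15 mm wide; open, the fingers measure 128 mm over their backs; the gripper's body (75 mm by 188 mm) begins 65 mm behind the grasp point.
Start: joints at [-1.348, 0.599, -0.003, 1.599, 0.002, 0.943, -0.08], TCP at [0.214, 0.693, 0.219] pointing down, gripper open.
Joint ranges: [-2.57, 2.57], [-0.35, 1.97], [-1.29, 1.29], [0.11, 2.56], [-1.05, 4.19], [0.11, 1.86], [-2.63, 2.63]. Speed limits (rad/s): [2.22, 2.22, 3.01, 3.01, 3.14, 3.14, 3.14].

### API

Orientations are given as a unit quaternion [x, y, z, w].
In Python, from cell import robot gives the robot as it stands. The module is installed in compiled form; this text tells all that it offers.
- The arm moves only by the tool carry_out, never from a script. Its argument "series" is a list of rows, each an object of numbers: "grip": the finger opening in mm, from 0 to 93; "dx", "dy", "dz": the shift along the tool's x, y, z in mm; "twist": the turn about the tool's z in degrees. In form: [{"grip": .., "dx": .., "dy": .., "dz": .., "twist": ..}, ...]. A call has 1 to 20 rows; each row is the pose to reach, as a shift and turn from the pose commanded when the call began, along the tool's axes at that moment; what a row does not reach only later rows make up. A row lasts 1/8 s, in which the tool goes at most 62.5 mm and 10.7 degrees, less where a joint would pass 70% of its speed; a pose out of reach is approached as far as the arm can. A call with a gripper value outside its range is refused whole. The fingers move at their own pace and stop on an object; "grip_force" is the grip in N (left out, the last holds). Time passes only in rows, so rows that repeat a pose let the fingers close. It gives the time, the measured TCP pose, the force, the opening and the grip force at its end, in the units of the state.
- robot.sense(): the state, without advancing time (a new reading comes with each control period).
- robot.camera(name): name is "side" or "top"; returns (picture, depth): 400x640x3 uint8, blue, green, red; 400x640 float32, m along the optical axis (not along the pixel's ray), 0 where there is no reading.
- robot.calibration(name): a dict with "fx", "fy", "cx", "cy" (pixels), "world_from_camera" (4x4, takes a point from camera to world coordinates). Camera axes: x right, y down, z forward; pixel columns grow to the right and rows downward; lengths in m; the calibration is good to about 2 mm. A picture is of the moment at which its call begins. calibration takes no time and is no camera call.
- robot.close_job(): hands the job in; it is judged then, once.
The state is a dict: "clock": time; "joint_pos": joint angles; "joint_vel": joint speeds; "joint_torque": joint torques, N m; "tool_pos": TCP position; "ee_rot": TCP orientation; "contact_force": force on the tool from outside, world axes, zero at the start; "wrist_torque": the same for the moment, N m; "opening": finger opening in m; "grip_force": force on a finger pad.
Only numpy, scipy, OpenCV 4.12 (cv2) and the standard library are available. Lean on these libraries where they do the work, as an engineer would, in place of code of your own. Each camera call takes 0.05 s, during which the arm holds its last target. There are 200 camera calls.

## Working session

There is one attempt and no reset: what is moved stays moved. The work goes in short steps, Python scripts to look and compute and a tool call to move; the robot and the scene stay as the last step left them, time stands still between calls to the robot, and variables do not carry over. Pictures are saved under pics/ and viewed, at most 10 in all, crops included, and the job is handed in when it is done.

Besides the shell and the picture viewer there is one more tool, called after "Request:" as name([rows], argument=value, ...), one row to a line, values as JSON. carry_out: Moves the arm, as the interface text tells. Its arguments: {"type":"object","properties":{"series":{"type":"array"},"grip_force":{"type":"number"}},"required":["series"]}

```bash
mkdir -p pics; python3 - <<'E'
from cell import robot
import cv2,numpy as np
for n in("top","side"):
    p,d=robot.camera(n);cv2.imwrite(f"pics/{n}0.png",p);np.save(f"{n}0.npy",d)
    c=robot.calibration(n);print(n,c["fx"],c["fy"],c["cx"],c["cy"],np.round(c["world_from_camera"],4).tolist())
s=robot.sense();print(s)
E
```

```text
top 475.71168801609 475.71168801609 319.5369273986681 187.61432864289984 [[-0.0018, -0.9803, 0.1975, 0.3369], [-1.0, 0.0025, 0.0036, 0.0138], [-0.004, -0.1975, -0.9803, 1.4975], [0.0, 0.0, 0.0, 1.0]]
side 382.1854923329683 382.1854923329683 319.6804719192891 199.54164034257377 [[0.8897, -0.3119, 0.3335, 0.3175], [-0.4563, -0.6312, 0.6272, -0.5772], [0.0149, -0.7102, -0.7039, 0.7744], [0.0, 0.0, 0.0, 1.0]]
{'clock': 0.1, 'joint_pos': array([-1.3477143 ,  0.60002042, -0.00255715,  1.60003171,  0.00183128,
        0.94290989, -0.07980001]), 'joint_vel': array([ 0.00076105, -0.00301828,  0.00031585,  0.00020821,  0.00181324,
        0.00198125,  0.00139303]), 'joint_torque': array([ 4.90984341e-03, -7.66557312e+01,  1.50158655e+00, -2.52937496e+01,
       -5.23940159e-02,  1.36759665e-02,  8.70888880e-05]), 'tool_pos': array([0.21398724, 0.69225156, 0.21787047]), 'ee_rot': array([ 1.49286710e-01,  9.88793715e-01, -6.83147035e-04, -2.95805430e-05]), 'contact_force': array([-0.45686558,  0.71868661,  0.29351419]), 'wrist_torque': array([-0.01519614, -0.0406014 , -0.01937281]), 'grip_force': 0.0, 'opening': 0.09305854434205943}
```

View pics/top0.png

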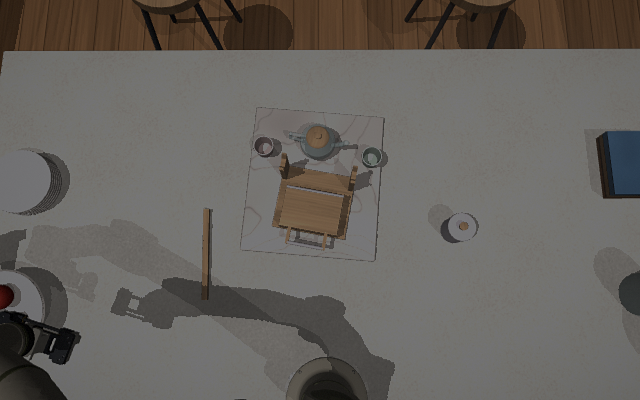

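View pics/side0.png

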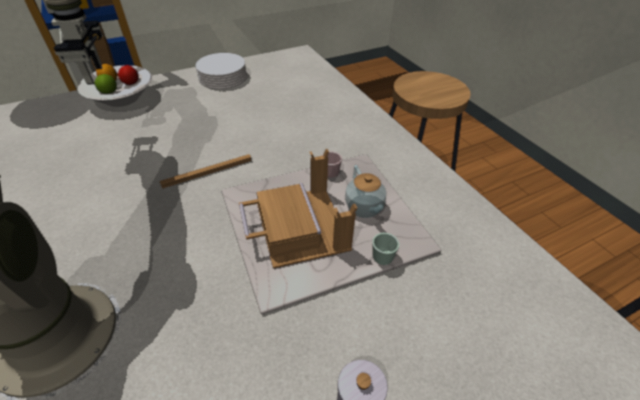

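The top view shows the bar from (208,209) to (205,299), the box around (312,205), the posts at (284,165) and (353,178), and the rod at about (308,241). The teapot is at (318,140), the cups at (264,146) and (372,157), and the caddy at (460,227).

```bash
cat > h.py <<'E'
import numpy as np,cv2
from cell import robot
def cloud(n,d):
    c=robot.calibration(n);v,u=np.mgrid[:400,:640]
    P=np.stack([(u-c["cx"])/c["fx"]*d,(v-c["cy"])/c["fy"]*d,d],-1)
    T=np.array(c["world_from_camera"]);W=P@T[:3,:3].T+T[:3,3];W[d<=0]=np.nan
    return W
def pix(n,W):
    c=robot.calibration(n);T=np.linalg.inv(c["world_from_camera"]);p=T[:3,:3]@np.array(W)+T[:3,3]
    return c["fx"]*p[0]/p[2]+c["cx"],c["fy"]*p[1]/p[2]+c["cy"]
def rect(Q):
    (c,s,a)=cv2.minAreaRect((Q[:,:2]*1000).astype(np.float32));b=cv2.boxPoints((c,s,a))
    return np.round(c,1),np.round(s,1),round(a,2)
E
python3 - <<'E'
from h import *
for n in("top","side"):
    W=cloud(n,np.load(n+"0.npy"));Z=W[...,2];print(n)
    def sel(x0,x1,y0,y1,z0,z1):
        m=(W[...,0]>x0)&(W[...,0]<x1)&(W[...,1]>y0)&(W[...,1]<y1)&(Z>z0)&(Z<z1);return W[m]
    print("counter z",np.nanmedian(sel(.4,.6,.1,.2,-.02,.02)[:,2]))
    B=sel(.25,.62,.2,.36,.011,.03);print("bar",len(B),rect(B),np.median(B[:,2]))
    F=sel(.4,.62,-.15,.15,.078,.09);print("flap",len(F),rect(F),np.median(F[:,2]),np.median(F[:,:2],0))
    for y0,y1 in((.03,.16),(-.16,-.03)):
        P=sel(.5,.8,y0,y1,.125,.18);print("post",len(P),rect(P) if len(P)>3 else 0,P[:,2].max() if len(P) else 0,P[:,:2].mean(0))
    T=sel(.58,.8,-.05,.12,.1,.125);print("tea",rect(T),T[:,2].max())
E
```

```text
top
counter z 0.013252325303385604
bar 955 (array([528.4, 230.3]), array([ 66.5, 182.7]), 87.43) 0.015169682618775049
flap 2446 (array([530.1,  48.3]), array([177.7, 174.4]), 79.36) 0.0837910213775499 [0.54707287 0.04476246]
post 103 (array([684.8, 126.5]), array([14.5, 48.5]), 78.86) 0.1714744904866603 [0.68459227 0.12551157]
post 93 (array([646.4, -79.6]), array([14. , 48.9]), 79.71) 0.1716099609671773 [ 0.64579435 -0.07953413]
tea (array([752.8,  64.2]), array([ 68.3, 164.2]), 28.83) 0.12491364999283494
side
counter z 0.014769561005781584
bar 844 (array([451.7, 276.6]), array([142.2, 359.1]), 54.69) 0.015704403218836982
flap 2944 (array([528.9,  45.2]), array([182.3, 174.2]), 79.4) 0.08477067547285455 [0.54236657 0.03067829]
post 219 (array([683.2, 122.6]), array([19.9, 49. ]), 76.38) 0.16959353127299814 [0.68301734 0.11865246]
post 293 (array([644. , -83.3]), array([18.1, 50.6]), 79.43) 0.17009061268333703 [ 0.6434134 -0.0866706]
tea (array([734. ,  62.1]), array([ 65. , 184.1]), 41.69) 0.12491340112141225
```

```bash
python3 - <<'E'
import cv2
p=cv2.imread("pics/top0.png");q=cv2.resize(p[130:260,235:385],None,fx=5.2,fy=4.6,interpolation=cv2.INTER_CUBIC)
q=cv2.convertScaleAbs(q,alpha=1.6);cv2.imwrite("pics/topc.png",q)
E
```

```text
(no output)
```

View pics/topc.png

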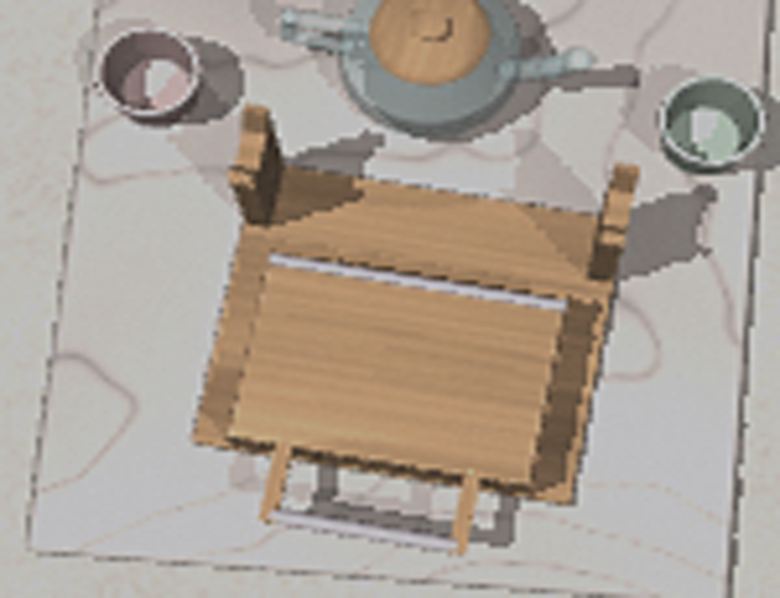

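The crop shows the box turned by about −10.6°, with both forks free and the rod in front of the box at about (360,530) in crop pixels.

```bash
python3 - <<'E'
from h import *
a=np.radians(-10.6);ex=np.array([np.cos(a),np.sin(a)]);ey=np.array([-ex[1],ex[0]])
for n in("top","side"):
    W=cloud(n,np.load(n+"0.npy"));Z=W[...,2];print(n)
    def sel(x0,x1,y0,y1,z0,z1):
        m=(W[...,0]>x0)&(W[...,0]<x1)&(W[...,1]>y0)&(W[...,1]<y1)&(Z>z0)&(Z<z1);return W[m]
    C=sel(.3,.65,.31,.36,-.02,.03);print("counter",np.median(C[:,2]))
    B=sel(.33,.65,.225,.3,.0125,.03);B=B[np.abs(B[:,1]-np.median(B[:,1]))<.02]
    print("bar",len(B),rect(B),np.median(B[:,2]),B[:,:2].mean(0))
    F=sel(.4,.68,-.15,.16,.078,.09);q=F[:,:2]@np.c_[ex,ey]*1000
    print("flap box-coords: x",np.percentile(q[:,0],[.5,99.5]),"y",np.percentile(q[:,1],[.5,99.5]))
    for y0,y1 in((.03,.16),(-.16,-.03)):
        P=sel(.5,.8,y0,y1,.158,.18);print("post",len(P),rect(P),np.median(P[:,2]));q=P[:,:2]@np.c_[ex,ey]*1000
        print(q.min(0),q.max(0))
print("cradle(665,23) in rot coords",np.array([665,23.])@np.c_[ex,ey])
E
```

```text
top
counter -0.0002871765825822603
bar 502 (array([543.3, 243.4]), array([209.3,  36.1]), 0.07) 0.015855947257544578 [0.53668396 0.24147525]
flap box-coords: x [426.24394419 612.37440428] y [ 58.22371698 233.42813685]
post 27 (array([684.5, 125.6]), array([12. , 48.5]), 79.65) 0.16595332384699168
[625.50251318 243.26106323] [674.00599255 255.46586842]
post 26 (array([646.4, -79.5]), array([13. , 48.8]), 78.8) 0.16604527293553184
[625.56130461  34.02681936] [674.434879    47.48527636]
side
counter 0.0007410096414364742
bar 473 (array([544.5, 241.4]), array([ 34.1, 211. ]), 89.11) 0.015704902045118097 [0.52977926 0.23966716]
flap box-coords: x [425.46801444 660.42100324] y [ 29.3672843  239.60399591]
post 38 (array([683.5, 122. ]), array([14. , 49.1]), 81.64) 0.16541811926797018
[624.66204887 237.73242905] [673.76916377 253.30740032]
post 54 (array([644. , -83.4]), array([15.6, 50.6]), 79.68) 0.1662097814662346
[623.04881163  28.63747764] [673.66999133  44.41537285]
cradle(665,23) in rot coords [649.42112612 144.93516119]
```

```bash
python3 - <<'E'
from h import *
W=cloud("top",np.load("top0.npy"));p=cv2.imread("pics/top0.png")
hsv=cv2.cvtColor(p,cv2.COLOR_BGR2HSV)
m=np.zeros((400,640),bool);m[195:315,192:220]=1
m&=(hsv[...,1]>90)|(W[...,2]>.011)
n,l,st,_=cv2.connectedComponentsWithStats(m.astype(np.uint8));k=1+st[1:,4].argmax();m=l==k
v,u=np.nonzero(m);(c,s,a)=cv2.minAreaRect(np.c_[u,v].astype(np.float32));print(c,s,a,st[k],np.median(W[m][:,2]))
C=robot.calibration("top");T=np.array(C["world_from_camera"])
def ray(u,v,z):
    d=T[:3,:3]@np.array([(u-C["cx"])/C["fx"],(v-C["cy"])/C["fy"],1]);return T[:3,3]+d*(z-T[2,3])/d[2]
G=np.array([ray(a,b,.018) for a,b in zip(u,v)]);print("mask rect",rect(G))
Q=W[m];Q=Q[Q[:,2]>.014];print("cloud rect",rect(Q),Q.mean(0))
E
```

```text
(204.8839874267578, 253.9979248046875) (6.981029510498047, 90.12847900390625) 1.023030161857605 [201 209   9  91 567] nan
mask rect (array([429.3, 374. ]), array([276.4,  21.9]), 1.51)
cloud rect (array([429.4, 373.7]), array([276.7,  20.2]), 1.38) [0.4282386  0.37341442 0.01829324]
```

Request:
carry_out([
  {"grip": 60,"dx": -20,"dy": -16,"dz": 0,"twist": -2},
  {"grip": 60,"dx": -60,"dy": -48,"dz": 0,"twist": -5},
  {"grip": 60,"dx": -105,"dy": -84,"dz": 15,"twist": -8},
  {"grip": 60,"dx": -150,"dy": -120,"dz": 40,"twist": -11},
  {"grip": 60,"dx": -195,"dy": -156,"dz": 65,"twist": -14},
  {"grip": 60,"dx": -240,"dy": -192,"dz": 90,"twist": -17},
  {"grip": 60,"dx": -280,"dy": -224,"dz": 115,"twist": -18.7},
  {"grip": 60,"dx": -299.8,"dy": -240.5,"dz": 140,"twist": -18.7},
  {"grip": 60,"dx": -299.8,"dy": -240.5,"dz": 158,"twist": -18.7},
  {"grip": 60,"dx": -299.8,"dy": -240.5,"dz": 158,"twist": -18.7},
  {"grip": 60,"dx": -299.8,"dy": -240.5,"dz": 158,"twist": -18.7},
])

```text
clock: 1.48
tool_pos: [0.4294, 0.3749, 0.061]
ee_rot: [-0.014, 1.0, 0.0, 0.0]
contact_force: [0.1, 0.6, 0.2]
opening: 0.0597
grip_force: 0.0
```

```bash
python3 - <<'E'
from h import *
s=robot.sense();print(s)
p,d=robot.camera("side");u,v=map(int,pix("side",s["tool_pos"]));print(u,v)
y,x=max(0,v-90),max(0,u-110);cv2.imwrite("pics/s1.png",cv2.convertScaleAbs(cv2.resize(p[y:y+160,x:x+220],None,fx=3.5,fy=3.5,interpolation=cv2.INTER_CUBIC),alpha=1.5));print(x,y)
E
```

```text
{'clock': 1.475, 'joint_pos': array([-0.75446543,  0.63810281, -0.09199497,  2.07570014,  0.13057742,
        0.4327717 ,  0.65103424]), 'joint_vel': array([-0.00528473, -0.01161568, -0.00016268, -0.00451352,  0.00123314,
       -0.0019164 ,  0.00178259]), 'joint_torque': array([ 4.23434358e-01, -6.60230899e+01,  3.11423354e-01, -1.26458940e+01,
       -7.26616927e-03,  6.43644389e-02, -1.63129789e-03]), 'tool_pos': array([0.42939108, 0.37489372, 0.06102873]), 'ee_rot': array([-1.36554255e-02,  9.99906748e-01,  1.44735442e-04,  5.77131628e-05]), 'contact_force': array([0.11047075, 0.59728605, 0.18103977]), 'wrist_torque': array([0.00258456, 0.01780559, 0.02368714]), 'grip_force': 0.0, 'opening': 0.05974851692181347}
203 156
93 66
```

View pics/s1.png

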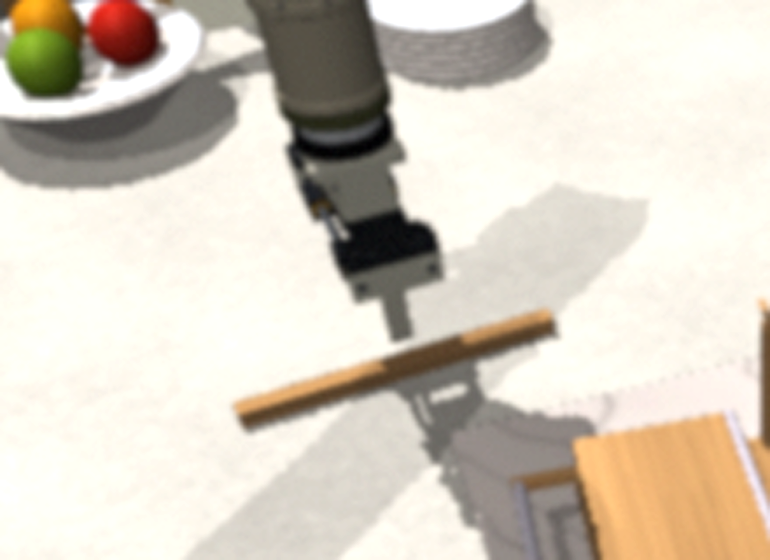

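The gripper is above the middle of the bar (about (395,365) in the crop) and square to it. Next I descend and close.

Request:
carry_out([
  {"grip": 60,"dz": 12},
  {"grip": 60,"dz": 28},
  {"grip": 60,"dz": 43},
  {"grip": 60,"dz": 53},
  {"grip": 60,"dz": 56},
  {"grip": 60,"dz": 56},
  {"grip": 5,"dz": 56},
  {"grip": 5,"dz": 56},
  {"grip": 5,"dz": 56},
  {"grip": 5,"dz": 56},
  {"grip": 5,"dz": 56},
  {"grip": 5,"dz": 56},
], grip_force=25)

```text
invalid input at $.series[0]: expected keys grip, dx, dy, dz, twist
```

Request:
carry_out([
  {"grip": 60,"dx": 0,"dy": 0,"dz": 12,"twist": 0},
  {"grip": 60,"dx": 0,"dy": 0,"dz": 28,"twist": 0},
  {"grip": 60,"dx": 0,"dy": 0,"dz": 43,"twist": 0},
  {"grip": 60,"dx": 0,"dy": 0,"dz": 53,"twist": 0},
  {"grip": 60,"dx": 0,"dy": 0,"dz": 56,"twist": 0},
  {"grip": 60,"dx": 0,"dy": 0,"dz": 56,"twist": 0},
  {"grip": 5,"dx": 0,"dy": 0,"dz": 56,"twist": 0},
  {"grip": 5,"dx": 0,"dy": 0,"dz": 56,"twist": 0},
  {"grip": 5,"dx": 0,"dy": 0,"dz": 56,"twist": 0},
  {"grip": 5,"dx": 0,"dy": 0,"dz": 56,"twist": 0},
  {"grip": 5,"dx": 0,"dy": 0,"dz": 56,"twist": 0},
  {"grip": 5,"dx": 0,"dy": 0,"dz": 56,"twist": 0},
], grip_force=25)

```text
clock: 3.02
tool_pos: [0.4296, 0.3744, 0.0047]
ee_rot: [-0.013, 1.0, 0.0, 0.0]
contact_force: [-0.7, -0.8, 1.2]
opening: 0.0175
grip_force: 25.0
```

Request:
carry_out([
  {"grip": 5,"dx": 0,"dy": 0,"dz": -15,"twist": 0},
  {"grip": 5,"dx": 0,"dy": 0,"dz": -50,"twist": 0},
  {"grip": 5,"dx": 0,"dy": 0,"dz": -95,"twist": 0},
  {"grip": 5,"dx": -4,"dy": -6,"dz": -140,"twist": 2},
  {"grip": 5,"dx": -15,"dy": -24,"dz": -180,"twist": 7},
  {"grip": 5,"dx": -32,"dy": -51,"dz": -210,"twist": 15},
  {"grip": 5,"dx": -51,"dy": -81,"dz": -226,"twist": 23},
  {"grip": 5,"dx": -70,"dy": -111,"dz": -226,"twist": 31.5},
  {"grip": 5,"dx": -89,"dy": -141,"dz": -226,"twist": 40},
  {"grip": 5,"dx": -108,"dy": -172,"dz": -226,"twist": 48.5},
  {"grip": 5,"dx": -127,"dy": -202,"dz": -226,"twist": 57},
  {"grip": 5,"dx": -146,"dy": -232,"dz": -226,"twist": 65.5},
  {"grip": 5,"dx": -165,"dy": -262,"dz": -226,"twist": 74},
  {"grip": 5,"dx": -184,"dy": -293,"dz": -226,"twist": 82.5},
  {"grip": 5,"dx": -202,"dy": -322,"dz": -226,"twist": 91},
  {"grip": 5,"dx": -216,"dy": -344,"dz": -226,"twist": 98},
  {"grip": 5,"dx": -223,"dy": -355,"dz": -226,"twist": 101},
  {"grip": 5,"dx": -225.5,"dy": -359.2,"dz": -226,"twist": 102.2},
  {"grip": 5,"dx": -225.5,"dy": -359.2,"dz": -226,"twist": 102.2},
  {"grip": 5,"dx": -225.5,"dy": -359.2,"dz": -226,"twist": 102.2},
])

```text
clock: 5.52
tool_pos: [0.6641, 0.0224, 0.2307]
ee_rot: [0.769, 0.639, 0.0, -0.0]
contact_force: [-0.3, 0.1, 0.6]
opening: 0.018
grip_force: 25.0
```

```bash
python3 - <<'E'
from h import *
s=robot.sense();print(s["tool_pos"],s["ee_rot"],s["opening"],s["contact_force"])
for n in("top","side"):
    p,d=robot.camera(n);cv2.imwrite(f"pics/{n}2.png",p);np.save(n+"2.npy",d)
    W=cloud(n,d);Z=W[...,2]
    m=(Z>.215)&(Z<.25)&(np.abs(W[...,0]-.665)<.09)&(np.abs(W[...,1]-.02)<.18);Q=W[m]
    print(n,len(Q),rect(Q))
    a=np.radians(-10.6);R=np.array([[np.cos(a),np.sin(a)],[-np.sin(a),np.cos(a)]]);q=(Q[:,:2]-[.6647,.0216])@R.T*1000
    for lo,hi in((-160,-60),(60,160)):
        k=(q[:,1]>lo)&(q[:,1]<hi);print(k.sum(),np.percentile(q[k],[2,50,98],axis=0).round(1).tolist(),np.percentile(Q[k][:,2],[2,50,98]).round(4))
p=cv2.imread("pics/side2.png");cv2.imwrite("pics/s2.png",cv2.convertScaleAbs(cv2.resize(p[80:300,190:480],None,fx=2.7,fy=2.7,interpolation=cv2.INTER_CUBIC),alpha=1.5))
E
```

```text
[0.66409466 0.0223508  0.23073134] [ 7.69141004e-01  6.39079020e-01  1.20308480e-04 -3.26484746e-04] 0.018024181996590782 [-0.32924829  0.1298186   0.58308112]
top 406 (array([665.3,  24.9]), array([278.9,  19.7]), 79.56)
214 [[-9.3, -134.3], [-1.8, -97.9], [9.3, -61.7]] [0.2294 0.2431 0.2486]
139 [[-8.8, 94.0], [-2.0, 118.0], [8.6, 141.5]] [0.2275 0.243  0.249 ]
side 677 (array([663.4,  19.6]), array([279.1,  46.9]), 85.71)
339 [[-9.6, -141.1], [-3.0, -108.1], [7.8, -62.6]] [0.2291 0.2441 0.2464]
53 [[-9.7, 63.0], [-8.8, 90.5], [-6.1, 134.8]] [0.2273 0.2387 0.2451]
```

View pics/s2.png

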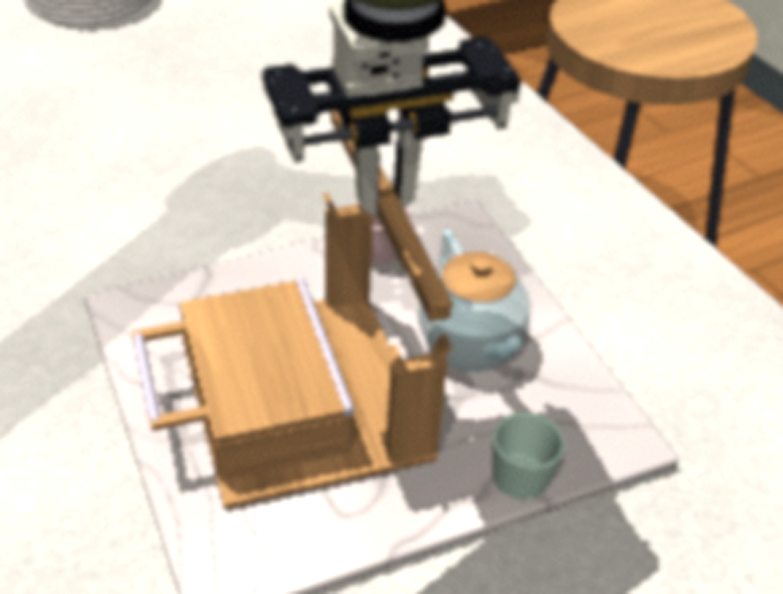

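The bar is level over both forks, within about 1 mm fore-aft in both cameras, so I can lower it.

Request:
carry_out([
  {"grip": 5,"dx": 0,"dy": 0,"dz": 10,"twist": 0},
  {"grip": 5,"dx": 0,"dy": 0,"dz": 25,"twist": 0},
  {"grip": 5,"dx": 0,"dy": 0,"dz": 42,"twist": 0},
  {"grip": 5,"dx": 0,"dy": 0,"dz": 55,"twist": 0},
  {"grip": 5,"dx": 0,"dy": 0,"dz": 63,"twist": 0},
  {"grip": 5,"dx": 0,"dy": 0,"dz": 69,"twist": 0},
  {"grip": 5,"dx": 0,"dy": 0,"dz": 73,"twist": 0},
  {"grip": 5,"dx": 0,"dy": 0,"dz": 76,"twist": 0},
  {"grip": 5,"dx": 0,"dy": 0,"dz": 78,"twist": 0},
  {"grip": 5,"dx": 0,"dy": 0,"dz": 79,"twist": 0},
  {"grip": 5,"dx": 0,"dy": 0,"dz": 79,"twist": 0},
])

```text
clock: 7.0
tool_pos: [0.6646, 0.0213, 0.1517]
ee_rot: [0.77, 0.638, 0.0, 0.0]
contact_force: [-0.1, 0.3, 0.4]
opening: 0.0176
grip_force: 25.0
```

Request:
carry_out([
  {"grip": 5,"dx": 0,"dy": 0,"dz": 0.5,"twist": 0},
  {"grip": 5,"dx": 0,"dy": 0,"dz": 1,"twist": 0},
  {"grip": 5,"dx": 0,"dy": 0,"dz": 1.5,"twist": 0},
  {"grip": 5,"dx": 0,"dy": 0,"dz": 2,"twist": 0},
  {"grip": 5,"dx": 0,"dy": 0,"dz": 2,"twist": 0},
])

```text
clock: 7.62
tool_pos: [0.6646, 0.0213, 0.1507]
ee_rot: [0.77, 0.638, 0.0, -0.0]
contact_force: [-3.5, -0.4, 8.5]
opening: 0.0181
grip_force: 25.0
```

```bash
python3 - <<'E'
from h import *
s=robot.sense();print(s["tool_pos"],s["contact_force"],s["wrist_torque"])
for n in("top","side"):
    p,d=robot.camera(n);np.save(n+"3.npy",d);cv2.imwrite(f"pics/{n}3.png",p)
    W=cloud(n,d);Z=W[...,2];a=np.radians(-10.6);R=np.array([[np.cos(a),np.sin(a)],[-np.sin(a),np.cos(a)]])
    q=(W[...,:2]-[.6647,.0216])@R.T*1000
    for lo,hi in((-142,-118),(-92,-40),(40,92),(118,142)):
        m=(q[...,1]>lo)&(q[...,1]<hi)&(abs(q[...,0])<20)&(Z>.15)&(Z<.19);print(n,m.sum(),np.percentile(q[m][:,0],[3,97]).round(1) if m.sum() else 0,np.median(Z[m]).round(4) if m.sum() else 0)
E
```

```text
[0.66455147 0.0212749  0.15072459] [-3.48792912 -0.39358525  8.50646022] [0.01342187 0.8640658  0.03267652]
top 47 [-8.3  8.6] 0.1627
top 125 [-7.8  9.6] 0.1631
top 0 0 0
top 59 [-8.   9.7] 0.1641
side 100 [-9.2  8.3] 0.1642
side 159 [-9.   8.6] 0.1645
side 6 [-8.5 -7.3] 0.154
side 0 0 0
```

The bar is seated: 8.5 N upward at the predicted height, with its middle on the fork line. Now I release it, wait, and then go straight up.

Request:
carry_out([
  {"grip": 5,"dx": 0,"dy": 0,"dz": -0.8,"twist": 0},
  {"grip": 5,"dx": 0,"dy": 0,"dz": -0.8,"twist": 0},
  {"grip": 45,"dx": 0,"dy": 0,"dz": -0.8,"twist": 0},
  {"grip": 45,"dx": 0,"dy": 0,"dz": -0.8,"twist": 0},
  {"grip": 45,"dx": 0,"dy": 0,"dz": -0.8,"twist": 0},
  {"grip": 45,"dx": 0,"dy": 0,"dz": -0.8,"twist": 0},
  {"grip": 45,"dx": 0,"dy": 0,"dz": -0.8,"twist": 0},
  {"grip": 45,"dx": 0,"dy": 0,"dz": -0.8,"twist": 0},
  {"grip": 45,"dx": 0,"dy": 0,"dz": -0.8,"twist": 0},
  {"grip": 45,"dx": 0,"dy": 0,"dz": -8,"twist": 0},
  {"grip": 45,"dx": 0,"dy": 0,"dz": -25,"twist": 0},
  {"grip": 45,"dx": 0,"dy": 0,"dz": -50,"twist": 0},
  {"grip": 45,"dx": 0,"dy": 0,"dz": -80,"twist": 0},
  {"grip": 45,"dx": 0,"dy": 0,"dz": -90,"twist": 0},
  {"grip": 45,"dx": 0,"dy": 0,"dz": -90,"twist": 0},
])

```text
clock: 9.6
tool_pos: [0.6647, 0.0213, 0.2405]
ee_rot: [0.77, 0.638, 0.001, 0.0]
contact_force: [-0.8, -0.4, 0.2]
opening: 0.0453
grip_force: 0.0
```

```bash
python3 - <<'E'
from h import *
s=robot.sense();print(s["tool_pos"],s["ee_rot"],s["contact_force"],s["opening"])
a=np.radians(-10.6);R=np.array([[np.cos(a),np.sin(a)],[-np.sin(a),np.cos(a)]])
for n in("top","side"):
    p,d=robot.camera(n);np.save(n+"4.npy",d);cv2.imwrite(f"pics/{n}4.png",p)
    W=cloud(n,d);Z=W[...,2]
    q=(W[...,:2]-[.6647,.0216])@R.T*1000
    for lo,hi in((-142,-118),(-92,-40),(40,92),(118,142)):
        m=(q[...,1]>lo)&(q[...,1]<hi)&(abs(q[...,0])<20)&(Z>.15)&(Z<.19);print(n,m.sum(),np.percentile(q[m][:,0],[3,97]).round(1) if m.sum() else 0,np.median(Z[m]).round(4) if m.sum() else 0)
    m=(abs(q[...,1])<45)&(q[...,0]<-195)&(q[...,0]>-240)&(Z>.06)&(Z<.1)
    print("rod",n,m.sum(),np.percentile(q[m],[3,50,97],axis=0).round(1).tolist(),np.percentile(Z[m],[5,50,95]).round(4))
    m=(abs(q[...,1])<70)&(q[...,0]<-195)&(q[...,0]>-240)&(Z>.06)&(Z<.1);print("incl arms y",np.percentile(q[m][:,1],[1,99]))
p=cv2.imread("pics/side4.png");cv2.imwrite("pics/s4.png",cv2.convertScaleAbs(cv2.resize(p[80:300,190:480],None,fx=2.7,fy=2.7,interpolation=cv2.INTER_CUBIC),alpha=1.5))
E
```

```text
[0.6647283  0.02132232 0.24048896] [7.69787887e-01 6.38299292e-01 6.98901609e-04 3.66750056e-04] [-0.84536619 -0.43843149  0.23191046] 0.04534959928837081
top 47 [-8.1  8.8] 0.1631
top 120 [-8.5  9.4] 0.1627
top 0 0 0
top 59 [-8.  10.6] 0.1632
rod top 12 [[-224.4, -44.2], [-219.0, -40.3], [-214.6, -35.9]] [0.0777 0.0826 0.0886]
incl arms y [-57.25186049 -36.01661243]
side 109 [-9.3  8.1] 0.1641
side 156 [-9.   7.9] 0.1646
side 105 [-8.7  8.7] 0.1642
side 20 [-8.1 -1.6] 0.1641
rod side 110 [[-224.6, -42.2], [-220.0, -2.7], [-215.4, 41.7]] [0.0819 0.0847 0.0872]
incl arms y [-61.93978958  58.8432079 ]
```

View pics/s4.png

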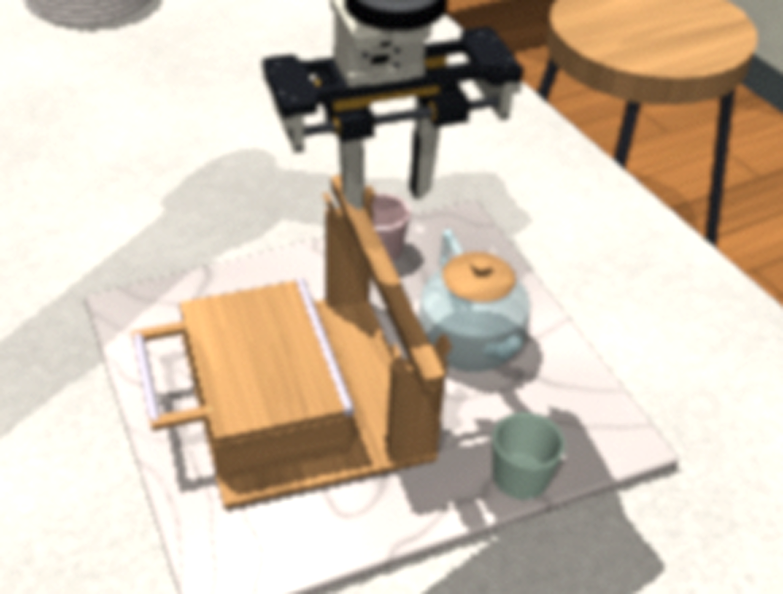

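The bar rests in both forks with the flap shut. Next I move over the rod, which lies 220 mm ahead of the bar line.

Request:
carry_out([
  {"grip": 30,"dx": 0,"dy": -10,"dz": 0,"twist": 0},
  {"grip": 30,"dx": 0,"dy": -40,"dz": 0,"twist": 0},
  {"grip": 30,"dx": -1,"dy": -80,"dz": 5,"twist": 0},
  {"grip": 30,"dx": -2,"dy": -125,"dz": 20,"twist": 0},
  {"grip": 30,"dx": -2,"dy": -170,"dz": 50,"twist": 0},
  {"grip": 30,"dx": -2,"dy": -205,"dz": 80,"twist": 0},
  {"grip": 30,"dx": -2,"dy": -220,"dz": 95,"twist": 0},
  {"grip": 30,"dx": -2,"dy": -220,"dz": 100,"twist": 0},
  {"grip": 30,"dx": -2,"dy": -220,"dz": 100,"twist": 0},
  {"grip": 30,"dx": -2,"dy": -220,"dz": 100,"twist": 0},
])

```text
clock: 10.95
tool_pos: [0.449, 0.0599, 0.14]
ee_rot: [0.77, 0.638, 0.001, 0.0]
contact_force: [-0.3, 0.4, 0.6]
opening: 0.0301
grip_force: 0.0
```

```bash
python3 - <<'E'
from h import *
s=robot.sense();print(s["tool_pos"],s["ee_rot"],s["contact_force"],s["opening"],s["joint_pos"])
p,d=robot.camera("side")
a=np.radians(-10.6);R=np.array([[np.cos(a),np.sin(a)],[-np.sin(a),np.cos(a)]]);print("tool box xy rel cradle",R@(s["tool_pos"][:2]-[.6647,.0216])*1000)
cv2.imwrite("pics/s5.png",cv2.convertScaleAbs(cv2.resize(p[100:280,180:400],None,fx=3.4,fy=3.3,interpolation=cv2.INTER_CUBIC),alpha=1.5))
E
```

```text
[0.44900641 0.05990791 0.14002848] [7.69994015e-01 6.38050790e-01 5.09805706e-04 3.82267818e-04] [-0.34386365  0.41655422  0.559086  ] 0.030139837419195813 [-0.49162392  0.42481902  0.31913683  2.29755915 -0.29843817  0.45465494
 -0.11658215]
tool box xy rel cradle [-219.05964804   -2.02292711]
```

View pics/s5.png

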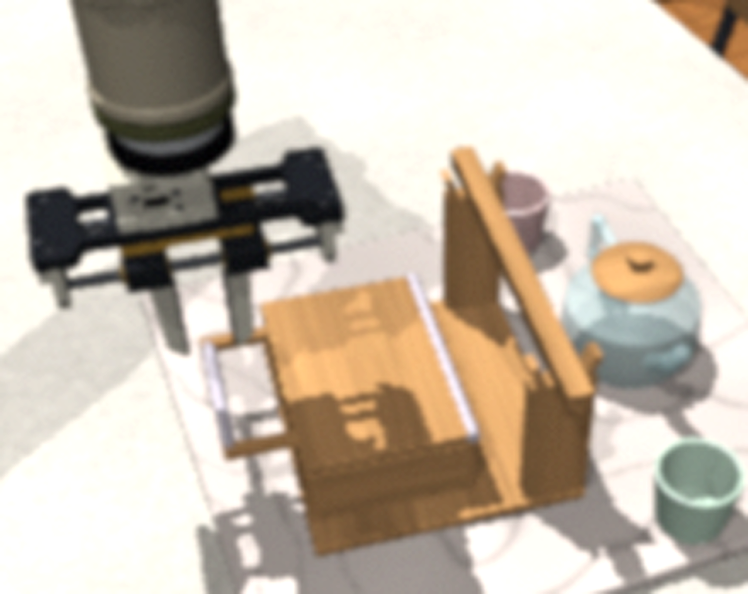

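The fingers straddle the rod, one of them over the gap, so I lower and close.

Request:
carry_out([
  {"grip": 30,"dx": 0,"dy": 0,"dz": 15,"twist": 0},
  {"grip": 30,"dx": 0,"dy": 0,"dz": 35,"twist": 0},
  {"grip": 30,"dx": 0,"dy": 0,"dz": 55,"twist": 0},
  {"grip": 30,"dx": 0,"dy": 0,"dz": 70,"twist": 0},
  {"grip": 30,"dx": 0,"dy": 0,"dz": 79,"twist": 0},
  {"grip": 30,"dx": 0,"dy": 0,"dz": 79,"twist": 0},
  {"grip": 2,"dx": 0,"dy": 0,"dz": 79,"twist": 0},
  {"grip": 2,"dx": 0,"dy": 0,"dz": 79,"twist": 0},
  {"grip": 2,"dx": 0,"dy": 0,"dz": 79,"twist": 0},
  {"grip": 2,"dx": 0,"dy": 0,"dz": 79,"twist": 0},
  {"grip": 2,"dx": 0,"dy": 0,"dz": 79,"twist": 0},
], grip_force=15)

```text
clock: 12.38
tool_pos: [0.4473, 0.0603, 0.0609]
ee_rot: [0.77, 0.638, -0.0, -0.0]
contact_force: [-2.8, 1.3, 6.3]
opening: 0.009
grip_force: 15.0
```

The rod is gripped about 221 mm ahead of the bar line, which matches the 165 mm radius. I swing the first half along the arc.

Request:
carry_out([
  {"grip": 2,"dx": 0,"dy": 0,"dz": -2.9,"twist": 0},
  {"grip": 2,"dx": 0,"dy": 0.2,"dz": -8.6,"twist": 0},
  {"grip": 2,"dx": 0,"dy": 0.9,"dz": -17.2,"twist": 0},
  {"grip": 2,"dx": 0,"dy": 2.5,"dz": -28.7,"twist": 0},
  {"grip": 2,"dx": 0,"dy": 4.9,"dz": -39.9,"twist": 0},
  {"grip": 2,"dx": 0,"dy": 8.1,"dz": -51,"twist": 0},
  {"grip": 2,"dx": 0,"dy": 12,"dz": -61.8,"twist": 0},
  {"grip": 2,"dx": 0,"dy": 16.7,"dz": -72.3,"twist": 0},
  {"grip": 2,"dx": 0,"dy": 22.1,"dz": -82.5,"twist": 0},
  {"grip": 2,"dx": 0,"dy": 28.2,"dz": -92.3,"twist": 0},
  {"grip": 2,"dx": 0,"dy": 35,"dz": -101.6,"twist": 0},
  {"grip": 2,"dx": 0,"dy": 40.5,"dz": -108.2,"twist": 0},
  {"grip": 2,"dx": 0,"dy": 44.3,"dz": -112.5,"twist": 0},
  {"grip": 2,"dx": 0,"dy": 48.3,"dz": -116.7,"twist": 0},
  {"grip": 2,"dx": 0,"dy": 48.3,"dz": -116.7,"twist": 0},
])

```text
clock: 14.25
tool_pos: [0.492, 0.0517, 0.1782]
ee_rot: [0.77, 0.638, -0.002, -0.002]
contact_force: [-13.7, 4.8, 12.4]
opening: 0.0097
grip_force: 15.0
```

```bash
cat > f.py <<'E'
from h import *
import sys
s=robot.sense();print(s["tool_pos"],s["contact_force"],s["opening"],s["grip_force"])
a=np.radians(-10.6);R=np.array([[np.cos(a),np.sin(a)],[-np.sin(a),np.cos(a)]])
t=R@(s["tool_pos"][:2]-[.6647,.0216])*1000;print("grasp rel hinge",t[0]+55,t[1],s["tool_pos"][2]*1000+19-80)
p,d=robot.camera("side");W=cloud("side",d);cv2.imwrite(f"pics/side{sys.argv[1]}.png",p);q=(W[...,:2]-[.6647,.0216])@R.T*1000
x=q[...,0]+55;z=W[...,2]*1000-80;r=np.hypot(x,z)
m=(abs(q[...,1])<85)&(r>40)&(r<118)&(z>15)&(x<80)&(x>-110);g=np.degrees(np.arctan2(z[m],-x[m]))
print("flap face angles deg",m.sum(),np.percentile(g,[10,50,90]))
m=(q[...,0]>-20)&(q[...,0]<20)&(abs(q[...,1])>30)&(abs(q[...,1])<135)&(W[...,2]>.155)&(W[...,2]<.175);print("bar",m.sum(),np.percentile(q[m][:,0],[3,97]),np.median(W[m][:,2]))
E
python3 f.py 6
```

```text
[0.49202153 0.05173747 0.17818214] [-13.72370003   4.83258956  12.40059371] 0.009721900820507456 15.004595965147018
grasp rel hinge -120.27560295626077 -2.141257824655446 117.1821442029536
flap face angles deg 1408 [ 45.91476035  47.83706842 124.0096293 ]
bar 574 [-9.3542159  17.96793524] 0.164620269472753
```

The radial force (about 18 N outward) means the commanded arc is slightly too tight. I relax it outward by about 4 mm and continue the swing on the corrected centre.

Request:
carry_out([
  {"grip": 2,"dx": 0,"dy": -1.5,"dz": -2,"twist": 0},
  {"grip": 2,"dx": 0,"dy": -3.2,"dz": -4,"twist": 0},
  {"grip": 2,"dx": 0,"dy": 0.9,"dz": -8,"twist": 0},
  {"grip": 2,"dx": 0,"dy": 7.4,"dz": -13.8,"twist": 0},
  {"grip": 2,"dx": 0,"dy": 16.5,"dz": -20.9,"twist": 0},
  {"grip": 2,"dx": 0,"dy": 26.1,"dz": -27.4,"twist": 0},
  {"grip": 2,"dx": 0,"dy": 36.1,"dz": -33.1,"twist": 0},
  {"grip": 2,"dx": 0,"dy": 46.5,"dz": -38.2,"twist": 0},
  {"grip": 2,"dx": 0,"dy": 57.2,"dz": -42.5,"twist": 0},
  {"grip": 2,"dx": 0,"dy": 68.2,"dz": -46.1,"twist": 0},
  {"grip": 2,"dx": 0,"dy": 79.4,"dz": -48.9,"twist": 0},
  {"grip": 2,"dx": 0,"dy": 90.8,"dz": -50.9,"twist": 0},
  {"grip": 2,"dx": 0,"dy": 99.4,"dz": -51.9,"twist": 0},
  {"grip": 2,"dx": 0,"dy": 105.1,"dz": -52.3,"twist": 0},
  {"grip": 2,"dx": 0,"dy": 110.9,"dz": -52.5,"twist": 0},
  {"grip": 2,"dx": 0,"dy": 110.9,"dz": -52.5,"twist": 0},
  {"grip": 2,"dx": 0,"dy": 110.9,"dz": -52.5,"twist": 0},
])

```text
clock: 16.42
tool_pos: [0.604, 0.0305, 0.2296]
ee_rot: [0.77, 0.638, -0.0, -0.0]
contact_force: [-1.3, -1.3, -2.4]
opening: 0.0092
grip_force: 15.0
```

```bash
python3 f.py 7; python3 - <<'E'
from h import *
p=cv2.imread("pics/side7.png");cv2.imwrite("pics/s7.png",cv2.convertScaleAbs(cv2.resize(p[60:280,190:480],None,fx=2.7,fy=2.7,interpolation=cv2.INTER_CUBIC),alpha=1.5))
a=np.radians(-10.6);R=np.array([[np.cos(a),np.sin(a)],[-np.sin(a),np.cos(a)]])
for n in("top","side"):
    p,d=robot.camera(n);W=cloud(n,d);q=(W[...,:2]-[.6647,.0216])@R.T*1000;x=q[...,0]+55;z=W[...,2]*1000-80
    for lo,hi in((20,50),(50,80),(80,110),(110,124),(150,175)):
        m=(abs(q[...,1])<85)&(abs(x)<25)&(z>lo)&(z<hi);print(n,lo,hi,m.sum(),np.percentile(x[m],[5,50,95]).round(1) if m.sum() else 0)
E
```

```text
[0.60400865 0.03046693 0.22960946] [-1.28984907 -1.29208669 -2.3803784 ] 0.009157779590540342 14.999405443668365
grasp rel hinge -6.286755157196886 -2.448633018408537 168.60945834676073
flap face angles deg 816 [ 84.0207217  119.53776919 125.24943589]
bar 536 [-8.98430439 17.80222202] 0.16458516143658686
top 20 50 21 [-5.1 -4.6 -3.6]
top 50 80 21 [-6.3 -5.2 -4.9]
top 80 110 24 [-7.6 -6.6 -5.7]
top 110 124 35 [-7.6 -5.  -0.7]
top 150 175 17 [-9.5 -7.8 -1.9]
side 20 50 128 [-5.9 -5.3 -4.5]
side 50 80 138 [-6.9 -6.2 -5.6]
side 80 110 138 [-8.  -7.3 -6.7]
side 110 124 129 [-8.4 -6.9 -1.4]
side 150 175 218 [-20.9  -6.7   8.8]
```

View pics/s7.png

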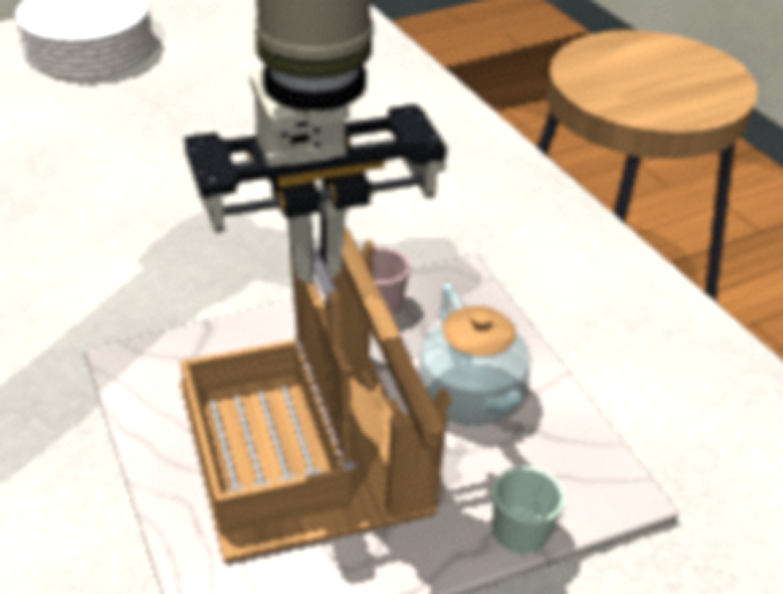

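The flap stands at about 1.54 rad, held by the rod, and the bar is still seated. I nudge it 4 mm to the rear and let it settle.

Request:
carry_out([
  {"grip": 2,"dx": 0,"dy": 1,"dz": 0,"twist": 0},
  {"grip": 2,"dx": 0,"dy": 2.5,"dz": 0,"twist": 0},
  {"grip": 2,"dx": 0,"dy": 4,"dz": 0,"twist": 0},
  {"grip": 2,"dx": 0,"dy": 4,"dz": 0,"twist": 0},
  {"grip": 2,"dx": 0,"dy": 4,"dz": 0,"twist": 0},
  {"grip": 2,"dx": 0,"dy": 4,"dz": 0,"twist": 0},
  {"grip": 2,"dx": 0,"dy": 4,"dz": 0,"twist": 0},
  {"grip": 2,"dx": 0,"dy": 4,"dz": 0,"twist": 0},
])

```text
clock: 17.58
tool_pos: [0.6083, 0.0297, 0.2299]
ee_rot: [0.77, 0.638, -0.0, 0.0]
contact_force: [-1.2, -2.9, -0.5]
opening: 0.0095
grip_force: 15.0
```

```bash
python3 f.py 8; python3 - <<'E'
from h import *
a=np.radians(-10.6);R=np.array([[np.cos(a),np.sin(a)],[-np.sin(a),np.cos(a)]])
for n in("top","side"):
    p,d=robot.camera(n);W=cloud(n,d);q=(W[...,:2]-[.6647,.0216])@R.T*1000;x=q[...,0]+55;z=W[...,2]*1000-80
    m=(abs(q[...,1])<85)&(abs(x)<15)&(z>20)&(z<108);f=np.polyfit(z[m],x[m],1);print(n,m.sum(),"angle",np.pi/2+f[0])
    for lo,hi in((-142,-118),(-92,-40),(40,92),(118,142)):
        m=(q[...,1]>lo)&(q[...,1]<hi)&(abs(q[...,0])<20)&(W[...,2]>.15)&(W[...,2]<.19);print(m.sum(),np.percentile(q[m][:,0],[3,97]).round(1) if m.sum() else 0)
E
```

```text
[0.6082974  0.02974382 0.2298661 ] [-1.23936062 -2.85181173 -0.54680369] 0.009465139669476949 14.999417066574097
grasp rel hinge -1.9381798743003316 -2.370481647166367 168.8660979552688
flap face angles deg 859 [ 85.47892687 119.00732794 124.96410988]
bar 504 [-9.05649292 18.02120869] 0.16462643522679804
top 77 angle 1.5643478438747112
46 [-8.3  8.7]
120 [-8.1  9. ]
0 0
57 [-7.4  9.4]
side 456 angle 1.5631723474023065
107 [-9.2  7.9]
162 [-8.9  8.4]
114 [-8.5  8.4]
4 [6.2 9.5]
```

The flap is at 1.56 rad and still, the grip is at 15 N, and the bar is seated, so I hand in.

```bash
python3 -c "
from cell import robot
print(robot.close_job())"
```

```text
the job is handed in; nothing more can be done
None
```

The job is handed in, with no verdict returned: the bar rests in both forks, let go while the flap was shut, and the gripper holds the flap still by its rod at about 1.56 rad; I did not re-measure the teapot, caddy and cups, but no move was made near them.

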